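Seat a taper arbor in a bench spindle

ROBOT

A 6-joint arm with a two-finger parallel gripper is mounted at the origin on a cart in front of the work surface, level with it; the furniture and walls round the work are solid. World frame = base frame: x ahead of the robot, y to its left, z up, the work surface at z = 0. Lengths are in m, angles in rad, forces in N, time in s.
With the tool pointing down it reaches from about 0.375 to 0.9 m from the base axis. Payload 3.1 kg.
Tool frame: the origin (TCP) lies between the finger pads; the fingertips stand ahead of it and the grasp point (between the pads) lies 8 mm behind it (tips_ahead is the z of the fingertips in the tool frame, in m); z points along the fingers, y is the direction in which the jaws open and shut (so a half turn about z gives the same grasp; the last joint's range is limited). The gripper opens to 85 mm and grips with 20 to 120 N. Pads are 22 mm wide; open, the fingers measure 114 mm over their backs; the gripper's body (76 mm by 85 mm) begins 54 mm behind the grasp point. The pads swing forward as they close: fully open they stand 13 mm farther back than shut.
Start: joints at [-1.349, 0.527, 1.433, -0, 1.181, -0.178], TCP at [0.244, -0.575, 0.242] pointing down, gripper open.
Joint ranges: [-3.08, 3.08], [-0.75, 2.2], [0.22, 2.44], [-1.43, 4.57], [0, 2.65], [-2.85, 2.85]. Speed limits (rad/s): [2.79, 2.79, 3.14, 3.14, 3.14, 3.14].

INTERFACE

Orientations are given as a 3x3 rotation matrix whose columns are the frame's x, y, z axes.
In Python, from plant import state, get_image, close_job, look_for, tips_ahead gives the robot as it stands.
- The arm moves only by the tool servo_tool, never from a script. Its arguments are lists of equal length, an entry for each row: "travel": the shift along the tool's x, y, z in mm, a list of three; "twist": the turn, a rotation vector about the tool's x, y, z in degrees, a list of three. A call has 1 to 10 rows; each row is the pose to reach, as a shift and turn from the pose commanded when the call began, along the tool's axes at that moment; what a row does not reach only later rows make up. A row lasts 1/10 s, in which the tool goes at most 50 mm and 8.59 degrees, less where a joint would pass 70% of its speed; a pose out of reach is approached as far as the arm can. A call with a gripper value outside its range is refused whole. "jaw" is the finger opening in mm, from 0 to 85.4, set as the call begins (left out, the last holds). The fingers move at their own pace and stop on an object; "grip_force" is the grip in N (left out, the last holds). Time passes only in rows, so rows that repeat a pose let the fingers close. It gives the time, the measured TCP pose, the force and the opening at its end, in the units of the state.
- state(): the state, without advancing time (a new reading comes with each control period).
- get_image(name): name is "side" or "top"; returns a dict with "img" (480x640x3 uint8, red, green, blue), "fx", "fy", "cx", "cy" (pixels), "k1" (the pictures are not rectified: a ray, as slopes to the right and down, at radius r is drawn at 1 + k1 r^2 times it, then the intrinsics apply), "rvec" (rotation vector, rad) and "tvec" (3), from world to camera coordinates, as OpenCV has them. Camera axes: x right, y down, z forward; pixel columns grow to the right and rows downward; lengths in m; the calibration is good to about 2 mm. A picture is of the moment at which its call begins. There is no depth.
- close_job(): hands the job in, once; it reports no verdict.
Trained networks look in the newest picture that a camera, given by its name, has taken for a name from the list of things; names that differ only in an ending like _2 or _b are one class to them, and where a whole thing is asked for, a point or a joint stands for the part that bears it (a point fixed in the world has none). Each returns a list of dicts, best first, with "p" (0 to 1); they miss things now and then, are a little off and sometimes report something else, mostly with a low value. They report only what shows in the picture. A call takes as long as a camera call. They do not tell look-alikes from the thing itself.
- look_for(camera, name): "xy" ([column, row] in pixels, amid what is visible of it).
The state is a dict: "clock": time; "qpos": joint angles; "qvel": joint speeds; "joint_efforts": joint torques, N m; "tool_pos": TCP position; "eef_rot": TCP orientation; "force": force on the tool from outside, world axes, zero at the start; "moment": the same for the moment, N m; "opening": finger opening in m.
Only numpy, scipy, OpenCV 4.12 (cv2) and the standard library are available. Lean on these libraries where they do the work, as an engineer would, in place of code of your own. Each camera call takes 0.05 s, during which the arm holds its last target. There are 200 camera calls.

TASK

Lift the holder arbor out of its grey stand, set its tapered shank loosely into the socket of the bench spindle unit and let go while its blue collar still stands more than 7 mm above the nose. Then pick up the orange-faced knocker and tap the arbor's head with it, at least twice with the knocker lifted clear between taps and never harder than 25 N, until the shank has bottomed on the hidden depth stop and sinks no further; do not press it home with the fingers. Stand the knocker upright on the worktop again, away from the spindle, and leave the other things where they are.

Things in the scene. Friction and masses are not known exactly. Their poses are not given: they have to be found in the camera images.
- machine: Bench spindle unit, fixed to the worktop: flat white housing 156 x 116 mm, 36 mm high, reaching from 60 mm in front of (-x) to 96 mm behind (+x) its origin, with a grey control strip along its rear edge (51 mm high, its knob to 60 mm) and a dark steel nose, 54 mm in diameter, standing on it up to 75 mm. Origin at worktop level on the nose axis, z up.
- socket_face (a point): Centre of the nose's flat top face, 75 mm above the worktop, on the vertical socket axis. The socket is a 27 mm hole lined with four stiff steel spring leaves that form a 1:5 taper (about 20 mm across at the top, 13 mm at the bottom) and centre the shank. Deep in it a screw is set as depth stop, out of sight and at another height each time.
- arbor: Loose holder arbor, 74 mm tall, 0.12 kg, standing upright in the stand: bright aluminium shank 36 mm long tapering from 22.4 mm diameter at the collar to 15.2 mm at its small end; blue collar 38 mm diameter, 6 mm thick (36 to 42 mm up); above it an aluminium cylindrical grip head 26 mm diameter, 32 mm tall, with a flat top for striking. Origin at the centre of the shank's small (lower) end, z up along the axis.
- collar_underside (a point): Centre of the underside of the blue collar, 36 mm above the arbor's origin. The shank first touches the leaves with the collar about 13 mm above the nose face; from there the push needed grows steadily, to about 6 to 12 N by the lowest stop. It stops hard when its end meets the depth stop, with the collar anywhere from 0.5 to 6.5 mm above the nose. Friction holds it wherever it has been driven to.
- arbor_top (a point): Centre of the flat top of the arbor's head, 74 mm above the arbor's origin.
- stand: Grey plastic ring 60 mm in diameter, 42 mm high, fixed to the worktop, with a plain 27 mm hole; the arbor hangs in it by its collar, lower end 6 mm above the worktop. Origin at the centre of its underside.
- knocker: Loose knocker, 64 mm tall, 0.2 kg, standing upright on its striking face: orange nylon head 38 mm diameter, 22 mm high, below; steel handle 20 mm diameter from 22 to 64 mm, its last 6 mm black. Origin at the centre of the striking face (underside), z up. Held by the handle just above the head, it is brought down on the arbor's top.
- beaker: Glass beaker, 58 mm diameter, 72 mm tall; bystander, loose. Origin under its centre.
- sample_jar: White sample jar, 41 mm diameter, 74 mm tall; bystander, loose. Origin under its centre.
- timer: White bench timer, 58 x 62 x 20 mm; bystander, loose. Origin under its centre.
- scissors: Blue-handled scissors lying flat, 87 x 199 x 9 mm; bystander, loose. Origin under its centre.
- petri_dish: Petri dish, 57 mm diameter, 12 mm high; bystander, loose. Origin under its centre.
Things that resemble listed ones, but are neither listed nor needed, are in the scene too. Of the things shaped like the arbor, the aluminium one is meant.

How it is judged:
On the way, in this order (a step that is already met when the one before it is completed fails the run):
1. the arbor stands in the socket, let go, its collar still more than 7 mm (and less than 15 mm) above the nose (horizontal distance between collar_underside and socket_face below 0.0025 m and angle between the z axis of arbor and the z axis of machine, either way round below 0.05 rad and z of collar_underside in the frame of socket_face between 0.007 and 0.015 m and contact force between the fingers and arbor below 0.05 N), for 0.2 s.
2. the knocker strikes the arbor's head (more than 3 N) (contact force between knocker and arbor above 3 N and horizontal distance between collar_underside and socket_face below 0.0025 m and angle between the z axis of arbor and the z axis of machine, either way round below 0.05 rad).
3. the knocker is lifted at least 2 mm clear of the head (contact force between knocker and arbor below 0.01 N and z of knocker in the frame of arbor_top above 0.002 m).
4. a further tap (more than 3 N) bears through the shank on the depth stop (more than 3 N) (all of step 2 and z of collar_underside in the frame of socket_face between -0.001 and 0.0075 m and contact force between arbor and stop_c0 above 3 N).
At the end, for the whole second after the job is handed in: The arbor is locked in the socket, its end bearing on the depth stop (over 0.3 N): collar under 7.5 mm above the nose, within 2.5 mm and 0.05 rad of the socket axis; the knocker stands upright (within 0.1 rad) on the worktop, over 0.10 m from the axis, released; both at rest (horizontal distance between collar_underside and socket_face below 0.0025 m and angle between the z axis of arbor and the z axis of machine, either way round below 0.05 rad and z of collar_underside in the frame of socket_face between -0.001 and 0.0075 m and angle between knocker's own z axis and vertical below 0.1 rad and height (world z) of knocker between -0.008 and 0.008 m and horizontal distance between knocker and socket_face above 0.1 m and linear speed of each of knocker, arbor below 0.02 m/s and contact force between arbor and stop_c0 above 0.3 N and contact force between the fingers and knocker below 0.05 N and contact force between the fingers and arbor below 0.05 N); the robot touches nothing.
It fails at once if a blow or push of the knocker on the arbor above 25 N (contact force between knocker and arbor above 25 N).
It fails at once if the fingers press on the arbor (more than 1 N) while it is in the socket with its collar less than 6.5 mm above the nose (contact force between the fingers and arbor above 1 N and z of collar_underside in the frame of socket_face below 0.0065 m and horizontal distance between collar_underside and socket_face below 0.01 m).
It fails at once if a bystander (beaker, sample jar, timer, scissors or petri dish) is moved by more than 30 mm (distance of any of beaker, sample_jar, timer, scissors, petri_dish from where it was at the start of the episode above 0.03 m).
It also fails if it takes over 72 s, if anything falls off the work surface, if the arm or the gripper's body presses on something with over 40 N, if the wrist force passes 120 N, or if a joint passes its speed limit or range.

## Working session

There is one attempt and no reset: what is moved stays moved. The work goes in short steps, Python scripts to look and compute and a tool call to move; the robot and the scene stay as the last step left them, time stands still between calls to the robot, and variables do not carry over. Pictures are saved under pics/ and viewed, about 8 in all and at most 12, crops included, and the job is handed in when it is done.

Besides the shell and the picture viewer there is one more tool, called after "Call:" as name(argument=value, ...) on one line, values as JSON. servo_tool: Moves the arm, as the interface text tells. Its arguments: {"type":"object","properties":{"travel":{"type":"array","items":{"type":"array","items":{"type":"number"}}},"twist":{"type":"array","items":{"type":"array","items":{"type":"number"}}},"jaw":{"type":"number"},"grip_force":{"type":"number"}},"required":["travel","twist"]}

```bash
mkdir -p pics; ls; cat > h.py <<'E'
import numpy as np, cv2
from plant import state, get_image, close_job, look_for, tips_ahead
def ray(im,px):
    K=np.array([[im['fx'],0,im['cx']],[0,im['fy'],im['cy']],[0,0,1.]])
    R,_=cv2.Rodrigues(np.array(im['rvec'],float)); t=np.array(im['tvec'],float)
    s=cv2.undistortPoints(np.array([[px]],float),K,np.array([im['k1'],0,0,0,0.]))[0,0]
    return -R.T@t, R.T@np.array([s[0],s[1],1.])
def at_z(im,px,z):
    o,d=ray(im,px); return o+d*(z-o[2])/d[2]
def proj(im,P):
    K=np.array([[im['fx'],0,im['cx']],[0,im['fy'],im['cy']],[0,0,1.]])
    return cv2.projectPoints(np.array(P,float).reshape(-1,3),np.array(im['rvec'],float),np.array(im['tvec'],float),K,np.array([im['k1'],0,0,0,0.]))[0][:,0]
def tri(a,pa,b,pb):
    o1,d1=ray(a,pa);o2,d2=ray(b,pb)
    s=np.linalg.lstsq(np.c_[d1,-d2],o2-o1,rcond=None)[0]
    p,q=o1+s[0]*d1,o2+s[1]*d2
    return (p+q)/2,np.linalg.norm(p-q)
def save(n,img): cv2.imwrite('pics/'+n,cv2.cvtColor(img,cv2.COLOR_RGB2BGR))
E
python3 - <<'E'
from h import *
import pickle
print(tips_ahead, state())
ims={c:get_image(c) for c in('side','top')}
pickle.dump(ims,open('i0.pkl','wb'))
for c in ims:
    im=ims[c]; save(c+'0.png',im['img']); print(c,im['fx'],im['k1'],ray(im,(320,240)))
    for n in 'machine socket_face arbor collar_underside arbor_top stand knocker beaker sample_jar timer scissors petri_dish'.split():
        try: print(c,n,[(np.round(d['xy']).tolist(),round(d['p'],2)) for d in look_for(c,n)][:4])
        except Exception as e: print(n,e)
E
```

```text
pics
0.011 {'clock': 0.0, 'qpos': array([-1.34847117e+00,  5.28470453e-01,  1.43391882e+00, -1.32514156e-05,
        1.18141892e+00, -1.78505218e-01]), 'qvel': array([ 0.00057855,  0.00052833,  0.00269497,  0.00046039, -0.00013796,
        0.00042939]), 'joint_efforts': array([-7.92678247e-05, -4.42350054e+01, -1.78025132e+01, -3.14918962e-04,
        8.33515311e-03, -8.58371124e-06]), 'tool_pos': array([ 0.24372673, -0.57475076,  0.24132572]), 'eef_rot': array([[ 9.20735440e-01,  3.90187134e-01, -5.00481563e-04],
       [ 3.90187269e-01, -9.20732989e-01,  2.15831254e-03],
       [ 3.81335899e-04, -2.18251638e-03, -9.99997546e-01]]), 'force': array([-0.21387881, -0.43969172,  0.01823908]), 'moment': array([-0.01061702,  0.01068517,  0.00263361]), 'opening': 0.0853986735427971}
side 495.10674227339484 -0.047529089242014565 (array([ 0.34515907, -0.99903965,  0.65849595]), array([ 0.18514529,  0.84708933, -0.49856476]))
side machine [([319.0, 252.0], 0.85), ([328.0, 323.0], 0.16)]
side socket_face [([322.0, 256.0], 0.95)]
side arbor [([285.0, 313.0], 0.92), ([264.0, 341.0], 0.92), ([328
[... 584 characters left out ...]
, 231.0], 0.88)]
top socket_face [([319.0, 231.0], 0.81)]
top arbor [([433.0, 259.0], 0.66), ([463.0, 213.0], 0.63), ([404.0, 287.0], 0.56), ([434.0, 305.0], 0.48)]
top collar_underside [([436.0, 307.0], 0.7), ([407.0, 289.0], 0.69), ([464.0, 214.0], 0.68), ([433.0, 257.0], 0.56)]
top arbor_top [([437.0, 306.0], 0.69), ([432.0, 258.0], 0.68), ([403.0, 287.0], 0.5), ([467.0, 213.0], 0.45)]
top stand [([424.0, 259.0], 0.57), ([215.0, 255.0], 0.28)]
top knocker [([217.0, 256.0], 0.58)]
top beaker [([311.0, 163.0], 0.75)]
top sample_jar [([216.0, 189.0], 0.47)]
top timer [([170.0, 240.0], 0.88), ([433.0, 258.0], 0.21)]
top scissors [([470.0, 264.0], 0.76)]
top petri_dish [([422.0, 214.0], 0.55)]
```

View pics/side0.png

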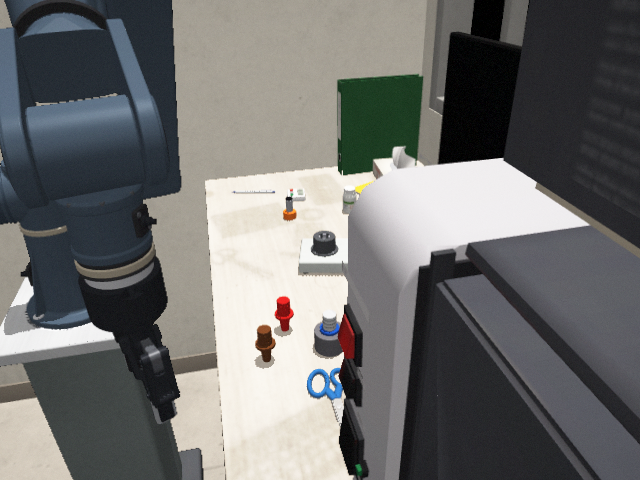

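View pics/top0.png

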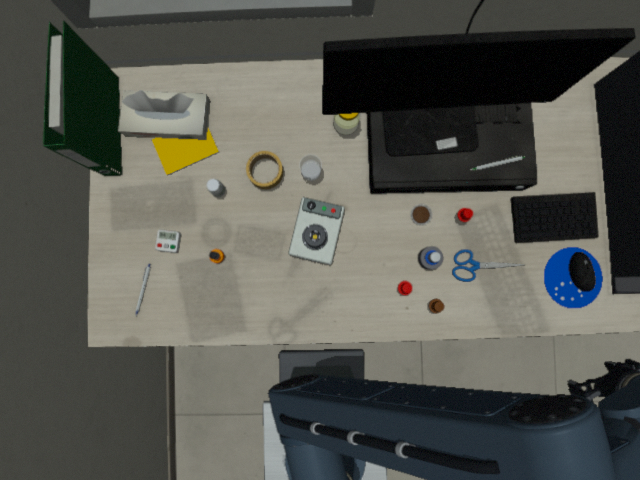

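Side: the aluminium arbor with blue collar is in the grey stand at (328,328), the knocker at (289,208) and the nose at (323,241). The look-alikes are red (283,313) and brown (264,342). Top: arbor (431,258), nose (315,237), knocker (217,256); look-alikes at red (405,288) and (465,214), brown (436,306) and (421,214). Only the one in the stand is aluminium. I'll confirm that in one crop and measure.

```bash
python3 - <<'E'
from h import *
import pickle
ims=pickle.load(open('i0.pkl','rb'))
def crop(c,u,v,h=20): 
    im=ims[c]['img'][v-h:v+h,u-h:u+h]; return cv2.resize(im,(260,260),interpolation=cv2.INTER_CUBIC)
rows=[np.hstack([crop('top',431,258),crop('top',315,237),crop('top',217,256)]),np.hstack([crop('side',328,330,26),crop('side',323,243,26),crop('side',289,208,20)])]
save('crop1.png',np.vstack(rows))
T,S=ims['top'],ims['side']
for n,pt,ps,z in [('arbor top',(431,257),(329.5,317),.08),('nose',(315,236.5),(323.5,236),.075),('knocker',(217,256),(289,198),.064)]:
    print(n,at_z(T,pt,z).round(4),at_z(S,ps,z).round(4),tri(T,pt,S,ps))
# color blobs
for c in ims:
    im=ims[c]['img']; hsv=cv2.cvtColor(im,cv2.COLOR_RGB2HSV)
    for n,lo,hi,win in [('blue',(100,120,60),(125,255,255),{'top':(410,240,450,280),'side':(310,305,345,350)}),('orange',(5,150,80),(18,255,255),{'top':(200,240,235,272),'side':(275,190,305,225)})]:
        x0,y0,x1,y1=win[c]; m=cv2.inRange(hsv,lo,hi)[y0:y1,x0:x1]
        ys,xs=np.nonzero(m); print(c,n,len(xs),(xs.min()+x0,xs.max()+x0,ys.min()+y0,ys.max()+y0),xs.mean()+x0,ys.mean()+y0)
E
```

```text
arbor top [ 0.5153 -0.2774  0.08  ] [ 0.513  -0.2978  0.08  ] (array([ 0.51644528, -0.2807499 ,  0.06599856]), np.float64(0.0012070205154964308))
nose [0.5746 0.0104 0.075 ] [0.5743 0.0089 0.075 ] (array([0.57463498, 0.01038334, 0.07415272]), np.float64(4.876134566047969e-05))
knocker [0.5324 0.2601 0.064 ] [0.5346 0.2669 0.064 ] (array([0.53280132, 0.25923421, 0.06762605]), np.float64(0.0012102570794439653))
side blue 115 (np.int64(320), np.int64(339), np.int64(323), np.int64(335)) 328.97391304347826 330.45217391304345
side orange 106 (np.int64(283), np.int64(295), np.int64(209), np.int64(219)) 289.22641509433964 214.67924528301887
top blue 71 (np.int64(425), np.int64(436), np.int64(250), np.int64(264)) 428.98591549295776 257.28169014084506
top orange 94 (np.int64(210), np.int64(223), np.int64(249), np.int64(262)) 217.56382978723406 256.3936170212766
```

View pics/crop1.png

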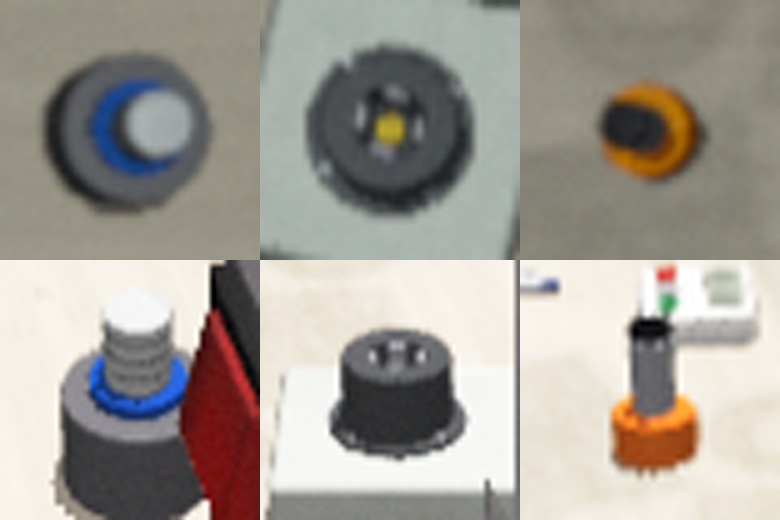

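Crop: the thing in the stand has an aluminium head over a blue collar, so it is the arbor. The nose is a dark ring with a yellow spot down the socket. The knocker has an orange head and a dark handle. I'll refine all three by fitting projected circles.

```bash
python3 - <<'E'
from h import *
import pickle
ims=pickle.load(open('i0.pkl','rb'));T,S=ims['top'],ims['side']
h=-.42
M={'arbor head':(.080,(435.3+h,256.8+h),(329.6-.4,314.4-.4)),
'arbor collar':(.046,None,(329.6-.4,329-.4)),
'nose':(.075,(315+h,235.8+h),(324.4-.4,237-.4)),
'knock top':(.064,(212.1+h,254.8+h),(289+h,198.5+h)),
'knock head':(.022,(217.3+h,256.2+h),(289.3,210.5))}
for n,(z,t,s) in M.items():
    print(n,t and at_z(T,t,z).round(4),at_z(S,s,z).round(4),t and tri(T,t,S,s)[0].round(4))
# render overlay of models at estimated positions
E={'a':(.5225,-.279),'n':(.5745,.0105),'k':(.532,.264)}
E['a']=tuple(tri(T,M['arbor head'][1],S,M['arbor head'][2])[0][:2]);E['n']=tuple(tri(T,M['nose'][1],S,M['nose'][2])[0][:2])
E['k']=tuple(at_z(T,M['knock head'][1],.022)[:2])
D={'a':[(.080,.013),(.048,.019),(.042,.03)],'n':[(.075,.027),(.036,.027)],'k':[(.064,.010),(.022,.019),(0,.019)]}
C={('top','a'):(431,258,20),('top','n'):(315,237,20),('top','k'):(217,256,20),('side','a'):(328,330,26),('side','n'):(323,243,26),('side','k'):(289,208,20)}
th=np.linspace(0,2*np.pi,60)
rows=[]
for c in('top','side'):
    r=[]
    for k in 'ank':
        u,v,w=C[c,k];s=260/(2*w);I=cv2.resize(ims[c]['img'][v-w:v+w,u-w:u+w],(260,260),interpolation=cv2.INTER_CUBIC)
        for z,R in D[k]:
            p=proj(ims[c],np.c_[E[k][0]+R*np.cos(th),E[k][1]+R*np.sin(th),0*th+z])
            q=((p-[u-w,v-w]+.5)*s-.5).round().astype(np.int32); cv2.polylines(I,[q],True,(0,255,0),1)
        r.append(I)
    rows.append(np.hstack(r))
save('ov1.png',np.vstack(rows)); print(E)
E
```

```text
arbor head [ 0.5166 -0.2872  0.08  ] [ 0.5146 -0.2891  0.08  ] [ 0.5158 -0.2874  0.0786]
arbor collar None [ 0.514 -0.29   0.046] None
nose [0.5774 0.0114 0.075 ] [0.5748 0.0058 0.075 ] [0.5769 0.0115 0.0717]
knock top [0.5368 0.2736 0.064 ] [0.5333 0.2667 0.064 ] [0.5358 0.2746 0.0602]
knock head [0.5352 0.2689 0.022 ] [0.5342 0.2719 0.022 ] [0.5344 0.2687 0.0236]
{'a': (np.float64(0.5158194220126374), np.float64(-0.2873830812216189)), 'n': (np.float64(0.5769149138898926), np.float64(0.011511819121490682)), 'k': (np.float64(0.5352009118602992), np.float64(0.2689399300880988))}
```

View pics/ov1.png

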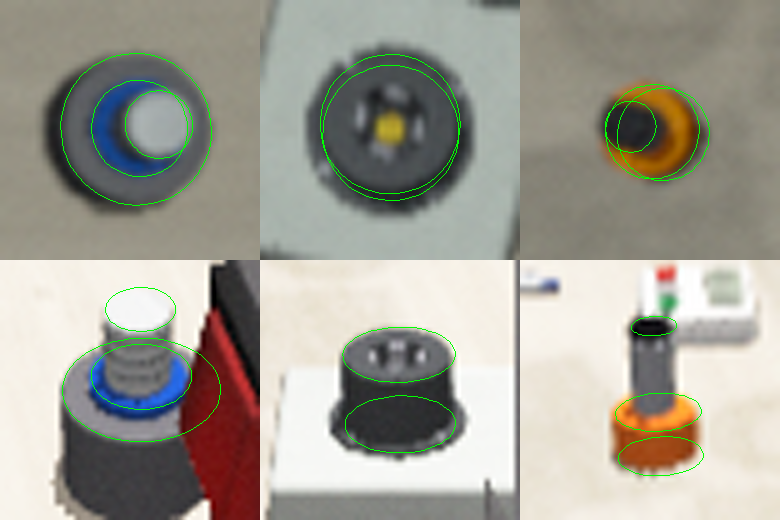

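Overlay: the arbor and nose models agree with the pictures to about 1 mm. The knocker model sits about 1.5 mm too far toward -y, so I use (0.5345, 0.2705). Next I compute the approach over the arbor.

```bash
cat >> h.py <<'E'
def go(*p):
    s=state();print('travel',(1000*s['eef_rot'].T@(np.array(p)-s['tool_pos'])).round(1),'from',s['tool_pos'].round(4),'F',s['force'].round(2),'open',round(s['opening'],4),'t',s['clock'])
E
python3 -c "
from h import *
go(.5158,-.2874,.17)"
```

```text
travel [ 362.7 -159.1   72.3] from [ 0.2439 -0.5754  0.2423] F [ 0.14  0.26 -0.9 ] open 0.0854 t 1.3
```

Call:
servo_tool(travel=[[362.7,-159.1,40],[362.7,-159.1,40],[362.7,-159.1,40],[362.7,-159.1,40],[362.7,-159.1,40],[362.7,-159.1,72],[362.7,-159.1,72],[362.7,-159.1,72],[362.7,-159.1,72],[362.7,-159.1,72]], twist=[[0,0,0],[0,0,0],[0,0,0],[0,0,0],[0,0,0],[0,0,0],[0,0,0],[0,0,0],[0,0,0],[0,0,0]], jaw=56, grip_force=40)

```text
clock: 2.3
tool_pos: [0.5164, -0.286, 0.1698]
eef_rot: [[0.919, 0.393, -0.001], [0.393, -0.919, 0.0], [-0.001, -0.001, -1.0]]
force: [-0.4, 0.7, 0.9]
opening: 0.056
```

```bash
python3 - <<'E'
from h import *
go(.5158,-.2874,.064)
print(state()['eef_rot'].round(4))
im=get_image('top');sd=get_image('side')
a=cv2.resize(im['img'][218:298,391:471],(400,400),interpolation=cv2.INTER_CUBIC)
b=cv2.resize(sd['img'][260:360,270:370],(400,400),interpolation=cv2.INTER_CUBIC)
save('appr.png',np.hstack([a,b]))
E
```

```text
travel [ -1.    1.1 105.8] from [ 0.5164 -0.286   0.1698] F [-0.4   0.7   0.87] open 0.056 t 2.3
[[ 9.194e-01  3.933e-01 -1.000e-03]
 [ 3.933e-01 -9.194e-01  4.000e-04]
 [-8.000e-04 -8.000e-04 -1.000e+00]]
```

View pics/appr.png

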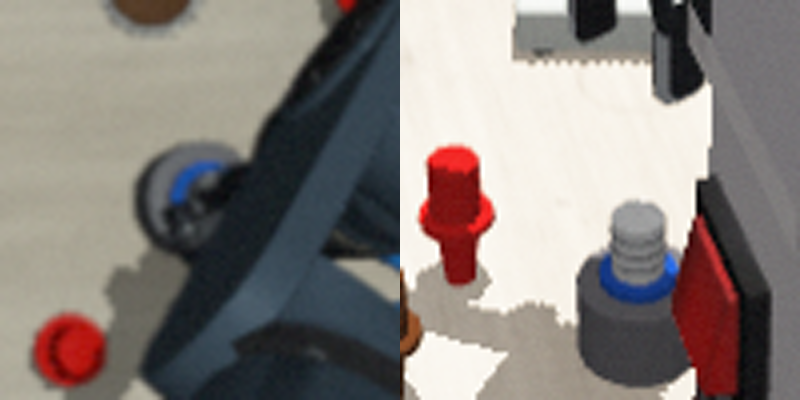

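The side crop shows the open fingers evenly on both sides of the arbor axis (crop column about 637). Descending.

Call:
servo_tool(travel=[[-1,1,40],[-1,1,80],[-1,1,95],[-1,1,101],[-1,1,106],[-1,1,106]], twist=[[0,0,0],[0,0,0],[0,0,0],[0,0,0],[0,0,0],[0,0,0]])

```text
clock: 3.0
tool_pos: [0.5156, -0.2897, 0.0652]
eef_rot: [[0.921, 0.39, 0.001], [0.39, -0.921, -0.001], [0.001, 0.002, -1.0]]
force: [0.1, 0.1, -0.1]
opening: 0.0557
```

Call:
servo_tool(travel=[[0,0,0],[0,0,0],[0,0,0],[0,0,0],[0,0,0],[0,0,0],[0,0,0],[0,0,0]], twist=[[0,0,0],[0,0,0],[0,0,0],[0,0,0],[0,0,0],[0,0,0],[0,0,0],[0,0,0]], jaw=10)

```text
clock: 3.8
tool_pos: [0.5159, -0.2892, 0.0657]
eef_rot: [[0.921, 0.39, 0.002], [0.39, -0.921, -0.001], [0.001, 0.002, -1.0]]
force: [-0.6, 0.7, 6.4]
opening: 0.0243
```

Call:
servo_tool(travel=[[0,0,-5],[0,0,-20],[0,0,-50],[0,0,-80],[0,0,-110],[0,0,-110],[0,0,-110]], twist=[[0,0,0],[0,0,0],[0,0,0],[0,0,0],[0,0,0],[0,0,0],[0,0,0]])

```text
clock: 4.5
tool_pos: [0.5153, -0.2887, 0.1754]
eef_rot: [[0.921, 0.39, 0.001], [0.39, -0.921, -0.001], [0.001, 0.002, -1.0]]
force: [-0.6, -0.1, -2.6]
opening: 0.0245
```

```bash
python3 -c "
from h import *
go(.5769,.0115,.175)"
```

```text
travel [ 1.739e+02 -2.524e+02  1.000e-01] from [ 0.5153 -0.2887  0.1754] F [-0.65 -0.05 -2.56] open 0.0245 t 4.5
```

Call:
servo_tool(travel=[[25,-36,0],[52,-76,0],[79,-115,0],[106,-154,0],[130,-190,0],[150,-218,0],[165,-240,0],[174,-252,0],[174,-252,0],[174,-252,0]], twist=[[0,0,0],[0,0,0],[0,0,0],[0,0,0],[0,0,0],[0,0,0],[0,0,0],[0,0,0],[0,0,0],[0,0,0]])

```text
clock: 5.5
tool_pos: [0.5766, 0.0105, 0.1736]
eef_rot: [[0.921, 0.39, -0.002], [0.39, -0.921, -0.0], [-0.002, -0.0, -1.0]]
force: [0.5, 0.0, -0.7]
opening: 0.0247
```

```bash
python3 - <<'E'
from h import *
import pickle
s=state();print(s['tool_pos'],s['eef_rot'].round(4),s['force'])
T=get_image('top');S=get_image('side');pickle.dump((T,S,s),open('i1.pkl','wb'))
th=np.linspace(0,2*np.pi,60)
x,y,z=s['tool_pos']; z0=.1157+z-.1754
def ov(im,u,v,w):
    k=400/(2*w);I=cv2.resize(im['img'][v-w:v+w,u-w:u+w],(400,400),interpolation=cv2.INTER_CUBIC);J=I.copy()
    for (cx,cy,cz,R) in [(x,y,z0,.0076),(x,y,z0+.036,.019),(x,y,z0+.042,.019),(.5769,.0115,.075,.027)]:
        p=proj(im,np.c_[cx+R*np.cos(th),cy+R*np.sin(th),0*th+cz]);q=((p-[u-w,v-w]+.5)*k-.5).round().astype(np.int32);cv2.polylines(J,[q],True,(0,255,0),1)
    return np.hstack([I,J])
u,v=proj(S,[x,y,z0+.02])[0].astype(int)
save('hold.png',ov(S,u,v+4,30)); print(u,v)
save('hold_full.png',T['img'])
E
```

```text
[0.57661565 0.01051604 0.17357831] [[ 9.206e-01  3.905e-01 -1.700e-03]
 [ 3.905e-01 -9.206e-01 -5.000e-04]
 [-1.700e-03 -2.000e-04 -1.000e+00]] [ 0.46993696  0.03442153 -0.72988846]
323 213
```

View pics/hold.png

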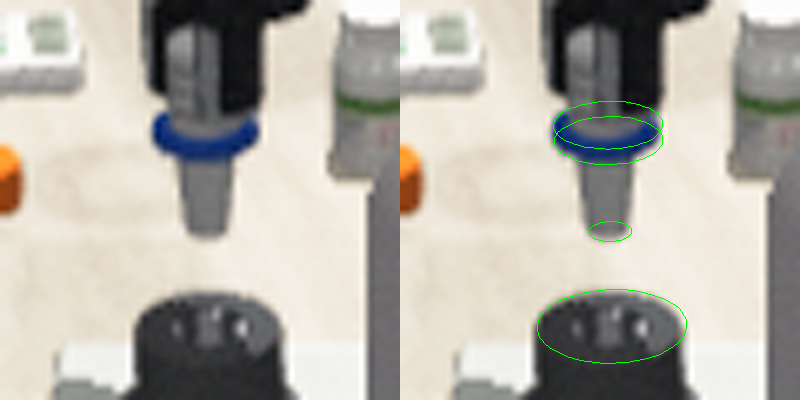

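Side crop: the arbor hangs upright in the fingers, collar centre at column 206 and tip at 206, with the nose at 208, so it lines up within about 1 mm across. I'll check y from the top picture taken at the start (dark flange and yellow stop screw).

```bash
python3 - <<'E'
from h import *
import pickle
ims=pickle.load(open('i0.pkl','rb'));T,S=ims['top'],ims['side']
im=T['img'];hsv=cv2.cvtColor(im,cv2.COLOR_RGB2HSV)
y=cv2.inRange(hsv,(20,110,90),(35,255,255))[225:250,300:330];v,u=np.nonzero(y);print('yellow',len(u),u.mean()+300,v.mean()+225)
for z in(.036,.042): print(at_z(T,(u.mean()+300,v.mean()+225),z).round(4))
g=im.max(2)
for th in(90,110,130):
    m=(g<th).astype(np.uint8)[219:256,296:334]
    n,l,st,c=cv2.connectedComponentsWithStats(m);k=1+np.argmax(st[1:,4])
    cs=cv2.findContours((l==k).astype(np.uint8),cv2.RETR_EXTERNAL,cv2.CHAIN_APPROX_NONE)[0]
    e=cv2.fitEllipse(cv2.convexHull(max(cs,key=len)));p=np.array(e[0])+[296,219];print('flange',th,p,e[1],at_z(T,p,.042).round(4),at_z(T,p,.036).round(4))
# same for stand top ring + arbor in top picture
m=cv2.inRange(hsv,(0,0,140),(180,60,255))[245:270,425:445]
v,u=np.nonzero(m);print('?',len(u))
E
```

```text
yellow 18 314.5 236.22222222222223
[0.5788 0.0118 0.036 ]
[0.5782 0.0117 0.042 ]
flange 90 [314.55884171 236.69387436] (24.07477569580078, 24.597156524658203) [0.577  0.0116 0.042 ] [0.5775 0.0116 0.036 ]
flange 110 [314.52534485 236.74966812] (24.92765235900879, 25.603023529052734) [0.5769 0.0117 0.042 ] [0.5774 0.0117 0.036 ]
flange 130 [314.60631371 236.6610775 ] (25.574331283569336, 25.886844635009766) [0.5771 0.0115 0.042 ] [0.5776 0.0115 0.036 ]
? 174
```

All the estimates agree on about (0.577, 0.0116), and the top camera showed roughly a +1.5 mm y bias at the arbor grasp. The current pose is good enough, so I descend to just above first contact.

Call:
servo_tool(travel=[[0,0,25],[0,0,45],[0,0,52],[0,0,55],[0,0,58],[0,0,60],[0,0,60]], twist=[[0,0,0],[0,0,0],[0,0,0],[0,0,0],[0,0,0],[0,0,0],[0,0,0]])

```text
clock: 6.3
tool_pos: [0.5773, 0.011, 0.1147]
eef_rot: [[0.921, 0.39, 0.001], [0.39, -0.921, -0.0], [0.0, 0.001, -1.0]]
force: [0.2, -0.2, -2.0]
opening: 0.025
```

Call:
servo_tool(travel=[[0,0,2],[0,0,4],[0,0,4],[0,0,4]], twist=[[0,0,0],[0,0,0],[0,0,0],[0,0,0]])

```text
clock: 6.7
tool_pos: [0.5771, 0.0113, 0.1102]
eef_rot: [[0.921, 0.39, -0.0], [0.39, -0.921, 0.0], [-0.0, -0.0, -1.0]]
force: [0.0, 0.4, -1.8]
opening: 0.0244
```

Call:
servo_tool(travel=[[0,0,1],[0,0,1.5],[0,0,1.5]], twist=[[0,0,0],[0,0,0],[0,0,0]])

```text
clock: 7.0
tool_pos: [0.5772, 0.0112, 0.1089]
eef_rot: [[0.921, 0.39, 0.0], [0.39, -0.921, 0.0], [0.0, 0.0, -1.0]]
force: [-0.5, -0.0, 0.1]
opening: 0.0244
```

Contact began at about 11 mm, and the collar is now at about 10 mm with a light push. Releasing.

Call:
servo_tool(travel=[[0,0,0],[0,0,0],[0,0,0],[0,0,0],[0,0,-20],[0,0,-60],[0,0,-90],[0,0,-90]], twist=[[0,0,0],[0,0,0],[0,0,0],[0,0,0],[0,0,0],[0,0,0],[0,0,0],[0,0,0]], jaw=50)

```text
clock: 7.8
tool_pos: [0.5802, 0.0107, 0.2034]
eef_rot: [[0.921, 0.39, 0.01], [0.39, -0.921, -0.002], [0.009, 0.006, -1.0]]
force: [0.6, 0.2, 0.3]
opening: 0.0499
```

```bash
python3 - <<'E'
from h import *
S=get_image('side');T=get_image('top')
th=np.linspace(0,2*np.pi,60)
out=[]
for im,u,v,w in((S,323,230,30),(S,289,208,30)):
    k=400/(2*w);I=cv2.resize(im['img'][v-w:v+w,u-w:u+w],(400,400),interpolation=cv2.INTER_CUBIC)
    if u==323:
      for (cz,R) in [(.0852,.019),(.0912,.019),(.1232,.013),(.075,.027)]:
        p=proj(im,np.c_[.576+R*np.cos(th),.011+R*np.sin(th),0*th+cz]);q=((p-[u-w,v-w]+.5)*k-.5).round().astype(np.int32);cv2.polylines(I,[q],True,(0,255,0),1)
    out.append(I)
save('seat.png',np.hstack(out))
go(.5345,.2705,.175)
E
```

```text
travel [  61.8 -255.5   24.3] from [0.5773 0.0111 0.1994] F [-0.28  0.71 -0.35] open 0.0504 t 7.9
```

View pics/seat.png

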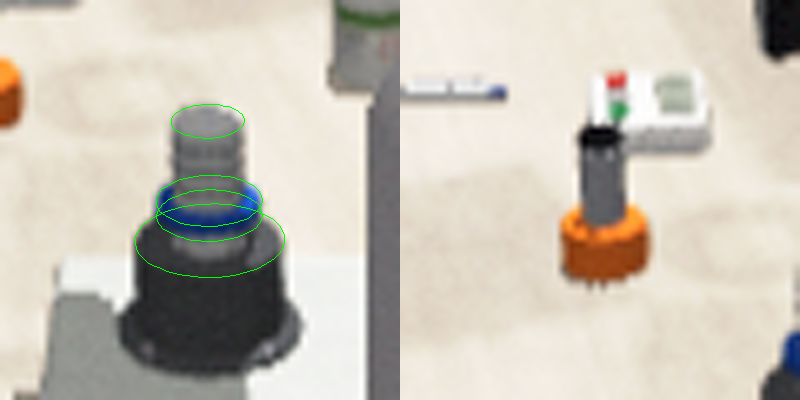

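The arbor stands upright in the socket with its collar about 10 mm up (overlay matches). The knocker is undisturbed at crop (603,205). Moving above the knocker.

Call:
servo_tool(travel=[[10,-45,4],[20,-85,8],[30,-125,12],[40,-165,16],[50,-205,20],[57,-235,24],[62,-255.5,24.3],[62,-255.5,24.3],[62,-255.5,24.3]], twist=[[0,0,0],[0,0,0],[0,0,0],[0,0,0],[0,0,0],[0,0,0],[0,0,0],[0,0,0],[0,0,0]])

```text
clock: 8.8
tool_pos: [0.5334, 0.2704, 0.1729]
eef_rot: [[0.92, 0.391, -0.003], [0.391, -0.92, -0.001], [-0.003, 0.0, -1.0]]
force: [1.0, -0.1, -0.0]
opening: 0.0502
```

```bash
python3 - <<'E'
from h import *
go(.5345,.2705,.042)
S=get_image('side')
save('kn.png',cv2.resize(S['img'][155:235,249:329],(480,480),interpolation=cv2.INTER_CUBIC))
E
```

```text
travel [  1.5   0.3 130.9] from [0.5334 0.2704 0.1729] F [ 1.05 -0.14 -0.04] open 0.0502 t 8.8
```

View pics/kn.png

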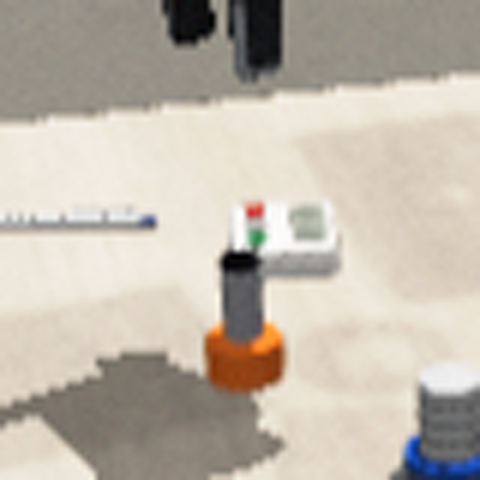

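```bash
python3 - <<'E'
from h import *
S=get_image('side');s=state();t=s['tool_pos']
for o in(-.030,.030):
    print(((proj(S,[t+s['eef_rot']@np.array([0,o,.0])])[0]-[249,155])*6).round(0),((proj(S,[t+s['eef_rot']@np.array([0,o,.011])])[0]-[249,155])*6).round(0))
print(((proj(S,[[.5345,.2705,.064],[.5345,.2705,.022]])-[249,155])*6).round(0))
E
```

```text
[192.  20.] [193.  42.]
[262.  57.] [263.  80.]
[[239. 255.]
 [243. 334.]]
```

The projection matches the fingers (192/262 projected, 190/258 seen) and the knocker (239/243 projected, 240/243 seen). Descending and gripping.

Call:
servo_tool(travel=[[1,0,45],[1,0,90],[1,0,115],[1,0,125],[1,0,131],[1,0,131]], twist=[[0,0,0],[0,0,0],[0,0,0],[0,0,0],[0,0,0],[0,0,0]])

```text
clock: 9.5
tool_pos: [0.5361, 0.2705, 0.0438]
eef_rot: [[0.921, 0.389, 0.001], [0.389, -0.921, 0.0], [0.001, 0.0, -1.0]]
force: [-1.0, -0.2, -0.1]
opening: 0.0496
```

Call:
servo_tool(travel=[[0,0,0],[0,0,0],[0,0,0],[0,0,0],[0,0,0],[0,0,0],[0,0,0],[0,0,0]], twist=[[0,0,0],[0,0,0],[0,0,0],[0,0,0],[0,0,0],[0,0,0],[0,0,0],[0,0,0]], jaw=8, grip_force=60)

```text
clock: 10.3
tool_pos: [0.5365, 0.2714, 0.045]
eef_rot: [[0.921, 0.39, 0.003], [0.39, -0.921, 0.001], [0.003, 0.0, -1.0]]
force: [-0.2, -0.1, 6.3]
opening: 0.0183
```

Call:
servo_tool(travel=[[0,0,-10],[0,0,-50],[0,0,-95],[0,0,-140],[0,0,-150],[0,0,-150],[0,0,-150]], twist=[[0,0,0],[0,0,0],[0,0,0],[0,0,0],[0,0,0],[0,0,0],[0,0,0]])

```text
clock: 11.0
tool_pos: [0.534, 0.2706, 0.1922]
eef_rot: [[0.921, 0.39, -0.003], [0.39, -0.921, -0.001], [-0.003, -0.0, -1.0]]
force: [-0.9, -0.5, -2.2]
opening: 0.0183
```

```bash
python3 -c "
from h import *
go(.5767,.0112,.190)"
```

```text
travel [-61.9 255.5   2.3] from [0.534  0.2706 0.1922] F [-0.94 -0.46 -2.16] open 0.0183 t 11.0
```

Call:
servo_tool(travel=[[-8,35,0],[-18,75,0],[-28,115,0],[-38,155,0],[-47,195,0],[-55,228,0],[-60,248,0],[-62,255.5,2],[-62,255.5,2],[-62,255.5,2]], twist=[[0,0,0],[0,0,0],[0,0,0],[0,0,0],[0,0,0],[0,0,0],[0,0,0],[0,0,0],[0,0,0],[0,0,0]])

```text
clock: 12.0
tool_pos: [0.5769, 0.0126, 0.1901]
eef_rot: [[0.921, 0.39, -0.003], [0.39, -0.921, 0.001], [-0.003, -0.002, -1.0]]
force: [-0.2, 0.5, -1.3]
opening: 0.0183
```

```bash
python3 - <<'E'
from h import *
go(.5767,.0112,.172)
S=get_image('side')
save('over.png',cv2.resize(S['img'][185:265,283:363],(480,480),interpolation=cv2.INTER_CUBIC))
E
```

```text
travel [-0.7  1.3 18.1] from [0.5769 0.0126 0.1901] F [-0.22  0.53 -1.27] open 0.0183 t 12.0
```

View pics/over.png

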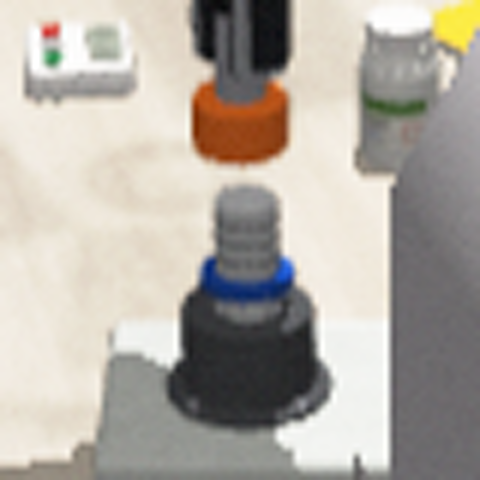

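The knocker is over the head (column 240 vs 247, about 3 mm off, with good overlap). I'll descend with a +2 mm x correction.

Call:
servo_tool(travel=[[1,0,8],[1,0,14],[1,0,17],[1,0,19],[1,0,20],[1,0,20]], twist=[[0,0,0],[0,0,0],[0,0,0],[0,0,0],[0,0,0],[0,0,0]])

```text
clock: 12.65
tool_pos: [0.579, 0.012, 0.1714]
eef_rot: [[0.921, 0.39, -0.0], [0.39, -0.921, -0.0], [-0.0, -0.0, -1.0]]
force: [-0.2, -1.0, -1.5]
opening: 0.0181
```

Call:
servo_tool(travel=[[0,0,0.7],[0,0,1.4],[0,0,2],[0,0,2]], twist=[[0,0,0],[0,0,0],[0,0,0],[0,0,0]])

```text
clock: 13.05
tool_pos: [0.5789, 0.0119, 0.1695]
eef_rot: [[0.921, 0.39, -0.0], [0.39, -0.921, 0.0], [-0.0, -0.0, -1.0]]
force: [-0.9, -0.7, -1.6]
opening: 0.0181
```

Call:
servo_tool(travel=[[0,0,0.7],[0,0,1.4],[0,0,2],[0,0,2]], twist=[[0,0,0],[0,0,0],[0,0,0],[0,0,0]])

```text
clock: 13.45
tool_pos: [0.5791, 0.0119, 0.1676]
eef_rot: [[0.921, 0.39, 0.0], [0.39, -0.921, -0.0], [0.0, 0.0, -1.0]]
force: [-0.2, 0.1, -1.1]
opening: 0.0182
```

Call:
servo_tool(travel=[[0,0,0.6],[0,0,1.0],[0,0,1.0]], twist=[[0,0,0],[0,0,0],[0,0,0]])

```text
clock: 13.75
tool_pos: [0.5791, 0.0119, 0.1666]
eef_rot: [[0.921, 0.39, 0.0], [0.39, -0.921, -0.0], [0.0, 0.0, -1.0]]
force: [-0.1, -0.4, -0.5]
opening: 0.0184
```

Call:
servo_tool(travel=[[0,0,0.6],[0,0,1.0],[0,0,1.0]], twist=[[0,0,0],[0,0,0],[0,0,0]])

```text
clock: 14.05
tool_pos: [0.5791, 0.0119, 0.1656]
eef_rot: [[0.921, 0.39, 0.0], [0.39, -0.921, -0.0], [0.0, 0.0, -1.0]]
force: [-0.2, -0.8, -0.0]
opening: 0.0183
```

Call:
servo_tool(travel=[[0,0,0.5],[0,0,0.8],[0,0,0.8]], twist=[[0,0,0],[0,0,0],[0,0,0]])

```text
clock: 14.35
tool_pos: [0.5791, 0.0119, 0.1648]
eef_rot: [[0.921, 0.39, 0.0], [0.39, -0.921, -0.0], [0.0, 0.0, -1.0]]
force: [-0.2, 0.3, 0.9]
opening: 0.0184
```

Call:
servo_tool(travel=[[0,0,0.5],[0,0,0.8],[0,0,0.8]], twist=[[0,0,0],[0,0,0],[0,0,0]])

```text
clock: 14.65
tool_pos: [0.5791, 0.0119, 0.164]
eef_rot: [[0.921, 0.39, 0.0], [0.39, -0.921, -0.0], [0.0, 0.0, -1.0]]
force: [0.4, -0.3, 1.3]
opening: 0.0183
```

Call:
servo_tool(travel=[[0,0,0.5],[0,0,0.8],[0,0,0.8]], twist=[[0,0,0],[0,0,0],[0,0,0]])

```text
clock: 14.95
tool_pos: [0.5791, 0.0119, 0.1632]
eef_rot: [[0.921, 0.39, 0.0], [0.39, -0.921, -0.0], [0.0, 0.0, -1.0]]
force: [-0.1, -0.3, 2.5]
opening: 0.0186
```

Call:
servo_tool(travel=[[0,0,0.5],[0,0,0.8],[0,0,0.8]], twist=[[0,0,0],[0,0,0],[0,0,0]])

```text
clock: 15.25
tool_pos: [0.5791, 0.0119, 0.1624]
eef_rot: [[0.921, 0.39, 0.0], [0.39, -0.921, -0.0], [0.0, 0.0, -1.0]]
force: [0.5, -0.6, 3.3]
opening: 0.0184
```

First tap reached about 5 N. Lifting clear, then the second tap.

Call:
servo_tool(travel=[[0,0,-4],[0,0,-8],[0,0,-8],[0,0,-8]], twist=[[0,0,0],[0,0,0],[0,0,0],[0,0,0]])

```text
clock: 15.65
tool_pos: [0.5787, 0.0121, 0.1701]
eef_rot: [[0.921, 0.39, -0.001], [0.39, -0.921, 0.0], [-0.0, -0.0, -1.0]]
force: [-0.4, 0.2, -2.2]
opening: 0.0184
```

Call:
servo_tool(travel=[[0,0,4],[0,0,6.5],[0,0,7.5],[0,0,8],[0,0,8]], twist=[[0,0,0],[0,0,0],[0,0,0],[0,0,0],[0,0,0]])

```text
clock: 16.15
tool_pos: [0.5788, 0.0119, 0.1624]
eef_rot: [[0.921, 0.39, -0.0], [0.39, -0.921, 0.0], [-0.0, -0.0, -1.0]]
force: [-0.5, 1.1, -1.3]
opening: 0.0182
```

Call:
servo_tool(travel=[[0,0,0.5],[0,0,0.8],[0,0,0.8]], twist=[[0,0,0],[0,0,0],[0,0,0]])

```text
clock: 16.45
tool_pos: [0.5792, 0.0119, 0.162]
eef_rot: [[0.921, 0.39, 0.001], [0.39, -0.921, -0.0], [0.001, 0.0, -1.0]]
force: [-1.8, -0.9, 4.2]
opening: 0.0186
```

Call:
servo_tool(travel=[[0,0,0.5],[0,0,0.8],[0,0,0.8]], twist=[[0,0,0],[0,0,0],[0,0,0]])

```text
clock: 16.75
tool_pos: [0.5793, 0.0119, 0.1616]
eef_rot: [[0.921, 0.39, 0.001], [0.39, -0.921, -0.0], [0.001, 0.001, -1.0]]
force: [-1.3, -0.0, 7.4]
opening: 0.0181
```

Call:
servo_tool(travel=[[0,0,0.4],[0,0,0.8],[0,0,0.8]], twist=[[0,0,0],[0,0,0],[0,0,0]])

```text
clock: 17.05
tool_pos: [0.5796, 0.0119, 0.1615]
eef_rot: [[0.921, 0.39, 0.002], [0.39, -0.921, -0.0], [0.002, 0.001, -1.0]]
force: [-2.1, 0.6, 10.6]
opening: 0.0184
```

Call:
servo_tool(travel=[[0,0,0.4],[0,0,0.8],[0,0,0.8]], twist=[[0,0,0],[0,0,0],[0,0,0]])

```text
clock: 17.35
tool_pos: [0.5798, 0.0119, 0.1614]
eef_rot: [[0.921, 0.39, 0.003], [0.39, -0.921, -0.0], [0.002, 0.001, -1.0]]
force: [-2.1, 0.7, 14.3]
opening: 0.0183
```

Call:
servo_tool(travel=[[0,0,-5],[0,0,-10],[0,0,-10],[0,0,-10]], twist=[[0,0,0],[0,0,0],[0,0,0],[0,0,0]])

```text
clock: 17.75
tool_pos: [0.5788, 0.012, 0.1686]
eef_rot: [[0.921, 0.39, -0.001], [0.39, -0.921, 0.0], [-0.001, -0.0, -1.0]]
force: [0.2, -0.6, -1.2]
opening: 0.0187
```

Hard stop found: the height stays at 0.1615 while the force climbs to about 16 N. A third tap to confirm.

Call:
servo_tool(travel=[[0,0,4],[0,0,6],[0,0,7],[0,0,7.5],[0,0,8],[0,0,8]], twist=[[0,0,0],[0,0,0],[0,0,0],[0,0,0],[0,0,0],[0,0,0]])

```text
clock: 18.35
tool_pos: [0.5789, 0.012, 0.1616]
eef_rot: [[0.921, 0.39, 0.0], [0.39, -0.921, -0.0], [0.0, 0.0, -1.0]]
force: [-1.2, -0.1, 3.8]
opening: 0.0183
```

Call:
servo_tool(travel=[[0,0,0.5],[0,0,1],[0,0,1.5],[0,0,1.5]], twist=[[0,0,0],[0,0,0],[0,0,0],[0,0,0]])

```text
clock: 18.75
tool_pos: [0.5794, 0.012, 0.1615]
eef_rot: [[0.921, 0.39, 0.002], [0.39, -0.921, -0.0], [0.002, 0.001, -1.0]]
force: [-3.6, 0.9, 11.3]
opening: 0.0185
```

Call:
servo_tool(travel=[[0,0,-5],[0,0,-20],[0,0,-40],[0,0,-40]], twist=[[0,0,0],[0,0,0],[0,0,0],[0,0,0]])

```text
clock: 19.15
tool_pos: [0.5809, 0.0117, 0.2015]
eef_rot: [[0.921, 0.39, 0.006], [0.39, -0.921, -0.001], [0.005, 0.003, -1.0]]
force: [0.4, -0.2, -1.9]
opening: 0.0185
```

```bash
python3 -c "
from h import *
go(.5355,.2706,.190)"
```

```text
travel [  59.1 -256.2   11. ] from [0.5809 0.0117 0.2015] F [ 0.42 -0.22 -1.86] open 0.0185 t 19.15
```

It bottomed at the same height, 0.1615. Carrying the knocker back to where it stood.

Call:
servo_tool(travel=[[8,-35,0],[18,-75,4],[28,-115,6],[37,-155,8],[45,-195,10],[52,-228,11],[57,-248,11],[59,-256,11],[59,-256,11],[59,-256,11]], twist=[[0,0,0],[0,0,0],[0,0,0],[0,0,0],[0,0,0],[0,0,0],[0,0,0],[0,0,0],[0,0,0],[0,0,0]])

```text
clock: 20.15
tool_pos: [0.5334, 0.2697, 0.188]
eef_rot: [[0.921, 0.39, -0.001], [0.39, -0.921, -0.001], [-0.001, 0.001, -1.0]]
force: [0.2, 0.3, -2.1]
opening: 0.0186
```

```bash
python3 -c "
from h import *
go(.5355,.2706,.0455); print(state()['eef_rot'].round(4))"
```

```text
travel [ 2.400e+00 -1.000e-01  1.425e+02] from [0.5334 0.2697 0.188 ] F [ 0.2   0.25 -2.14] open 0.0186 t 20.15
[[ 9.209e-01  3.898e-01 -7.000e-04]
 [ 3.898e-01 -9.209e-01 -9.000e-04]
 [-1.000e-03  5.000e-04 -1.000e+00]]
```

Call:
servo_tool(travel=[[0,0,45],[0,0,90],[0,0,120],[0,0,132],[0,0,137],[0,0,139],[0,0,139]], twist=[[0,0,0],[0,0,0],[0,0,0],[0,0,0],[0,0,0],[0,0,0],[0,0,0]])

```text
clock: 20.85
tool_pos: [0.5347, 0.2707, 0.0509]
eef_rot: [[0.921, 0.39, 0.003], [0.39, -0.921, 0.001], [0.003, 0.0, -1.0]]
force: [-0.2, 0.3, -0.6]
opening: 0.0185
```

Call:
servo_tool(travel=[[0,0,1],[0,0,2],[0,0,2]], twist=[[0,0,0],[0,0,0],[0,0,0]])

```text
clock: 21.15
tool_pos: [0.5337, 0.2709, 0.0483]
eef_rot: [[0.921, 0.39, 0.001], [0.39, -0.921, 0.0], [0.001, 0.0, -1.0]]
force: [-0.2, -1.7, -1.7]
opening: 0.0185
```

Call:
servo_tool(travel=[[0,0,0.7],[0,0,1.4],[0,0,1.4]], twist=[[0,0,0],[0,0,0],[0,0,0]])

```text
clock: 21.45
tool_pos: [0.5333, 0.2707, 0.0461]
eef_rot: [[0.921, 0.39, -0.0], [0.39, -0.921, -0.0], [-0.0, -0.0, -1.0]]
force: [0.5, 0.6, -1.1]
opening: 0.0184
```

Call:
servo_tool(travel=[[0,0,0.6],[0,0,1.2],[0,0,1.2]], twist=[[0,0,0],[0,0,0],[0,0,0]])

```text
clock: 21.75
tool_pos: [0.5334, 0.2707, 0.0451]
eef_rot: [[0.921, 0.39, 0.0], [0.39, -0.921, 0.0], [0.0, -0.0, -1.0]]
force: [-0.1, 1.7, -0.3]
opening: 0.0181
```

It is touching down. Releasing and retreating.

Call:
servo_tool(travel=[[0,0,0.3],[0,0,0.3],[0,0,0.3],[0,0,0.3],[0,0,0.3]], twist=[[0,0,0],[0,0,0],[0,0,0],[0,0,0],[0,0,0]], jaw=50)

```text
clock: 22.25
tool_pos: [0.5334, 0.2707, 0.0448]
eef_rot: [[0.921, 0.39, 0.0], [0.39, -0.921, 0.0], [0.0, 0.0, -1.0]]
force: [0.9, 0.0, 0.6]
opening: 0.05
```

Call:
servo_tool(travel=[[0,0,-10],[0,0,-50],[0,0,-100],[0,0,-150],[0,0,-170],[0,0,-170],[0,0,-170]], twist=[[0,0,0],[0,0,0],[0,0,0],[0,0,0],[0,0,0],[0,0,0],[0,0,0]])

```text
clock: 22.95
tool_pos: [0.533, 0.2705, 0.2152]
eef_rot: [[0.921, 0.39, 0.0], [0.39, -0.921, 0.0], [0.0, 0.0, -1.0]]
force: [0.0, -0.8, 0.3]
opening: 0.05
```

```bash
python3 - <<'E'
from h import *
S=get_image('side');th=np.linspace(0,2*np.pi,60);out=[]
for (u,v,w,x,y,L) in((323,230,30,.576,.011,[(.0795,.019),(.0855,.019),(.1175,.013)]),(289,208,30,.5345,.2705,[(0.,.019),(.022,.019),(.064,.01)])):
    k=400/(2*w);I=cv2.resize(S['img'][v-w:v+w,u-w:u+w],(400,400),interpolation=cv2.INTER_CUBIC)
    for cz,R in L:
        p=proj(S,np.c_[x+R*np.cos(th),y+R*np.sin(th),0*th+cz]);q=((p-[u-w,v-w]+.5)*k-.5).round().astype(np.int32);cv2.polylines(I,[q],True,(0,255,0),1)
    out.append(I)
save('end.png',np.hstack(out)); s=state();print(s['tool_pos'],s['force'],s['opening'],s['clock'])
E
```

```text
[0.53237111 0.27034194 0.2138866 ] [ 0.56817978 -0.3287628  -0.64330997] 0.04979281479923509 23.0
```

View pics/end.png

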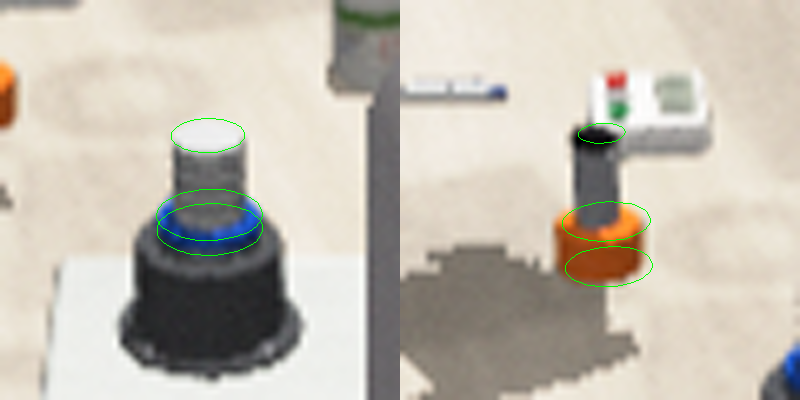

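The arbor stands upright with its collar about 4 mm above the nose. The knocker stands upright on its face about 3 mm from where it started, 0.26 m from the spindle, and the gripper is clear. Handing in.

```bash
python3 -c "
from plant import close_job
print(close_job())"
```

```text
the job is handed in; nothing more can be done
None
```

The arbor is seated on the depth stop and the knocker is back on the worktop. I handed the job in at about 23 s of the 72 s allowed, and no verdict was reported.

- **Setting the arbor:** I lifted it from the stand, set it in the socket and let go with the collar about 10 mm above the nose.
- **Tapping:** I made three taps, each a slow push-down rather than a quick blow, lifting the knocker clear after each. They reached about 5 N, 16 N and 13 N by the wrist force reading, corrected for the knocker's weight. In the second tap the tool stopped sinking at 0.1615 m while the force kept climbing, and the third tap stopped at the same height.
- **Last picture:** The arbor is upright with its collar about 4 mm above the nose. The knocker is upright, released and about 3 mm from where it started, 0.26 m from the spindle. The gripper is clear.

**Not confirmed:**
- The force left on the depth stop after the taps could not be measured directly. I infer it from the hard stop.
- I did not re-measure the bystanders at the end, but I never went near any of them.
- The gripper read about 1.7 mm too narrow on both grasps, and the top and side cameras disagreed by 1–3 mm (more on a few points). Neither caused trouble.

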